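# Index the action turntable and stack its flange tins

### The job

Set up the turntable for the wippen: turn its sloping wing knob clockwise until the red pointer lies over the white line of the brass index mark (move the platter only through the knob, never by pushing it), then swing the red-balled clamp lever right over, away from the knob side, towards the far side of the bench. After that stack the closed blue tin squarely on the grey tin fixed to the turntable and the closed red tin squarely on the blue one, all edges in line, setting each down rather than dropping it. Leave the index mark and everything else on the bench where it is, do not bump the wippen, and let go of everything.

Things in the scene. Friction and masses are not known exactly. Their poses are not given: they have to be found in the camera images.
- turntable: Cast-iron turntable stand, screwed to the bench; origin on the bench under the platter's upright axis, x from the knob side to the index arc side. Beech platter 240 mm across, top 75 mm above the bench; steel index arc on the +x side out to 170 mm from the axis, top 60 mm up; knob on the -x side; clamp lever at the -x, -y corner. Position and yaw vary.
- platter: Round beech platter, 240 mm across, 20 mm thick, with the grey tin, wippen rail and red pointer fixed on it; origin on its axis at its underside, 55 mm above the bench, x = along the grey tin. Turned by the knob only; do not push it.
- knob (a joint): Turn of the wing knob, rad: 0 at the start (a stop), grows clockwise seen looking down on the knob along its axis, to 4.2. Geared: one rad of knob turns the platter 1/3 rad clockwise seen from above. Takes about 0.25 N m and holds by friction where left. 0.8 to 2.5 rad is needed.
- knob_grip (a point): Hold the knob here: on its axis, 7 mm below the wing's top, about 199 mm from the platter axis, 106 mm above the bench. z = knob axis, outward: up, leaning 30 degrees from vertical to the stand's -x side (to the robot). x = along the dark wooden wing (63 mm long, 14 thick, 32 high on an 8 mm disc 66 mm wide), y = across it; both turn with the knob.
- pointer_tip (a point): Point on the red pointer, 140 mm from the platter axis, 80 mm above the bench. The needle (8 mm wide) runs radially out from the platter's rim over the index arc and ends 153 mm from the axis; it turns with the platter.
- mark (a point): Middle of the white radial line (5 x 50 mm) on the brass index mark, 140 mm from the platter axis, 67 mm above the bench, on the index arc 0.3 to 0.8 rad clockwise (from above) of the pointer at the start. Must not be shifted. The pointer is on the mark when this point and the pointer tip agree in plan.
- clamp (a joint): Clamp lever angle, rad: 0 at the start, leaning to the stand's -x side; 1.0 fully over to the stand's +x side (arc side). Light to push (0.06 N m), stays where it is left. The platter also holds by friction alone.
- clamp_tip (a point): Centre of the red ball (26 mm) on the clamp lever: an 80 mm steel rod, 10 mm thick, swinging in the stand's x-z plane. Pivot 32 mm above the bench, at x -120, y -140 mm from the platter axis in the stand's frame. The ball goes from 38 mm on the pivot's -x side to 38 mm on its +x side, 102 mm above the bench at both ends, 112 mm at mid-swing.
- seat (a point): Centre of the top face of the grey tin (100 x 56 x 34 mm) that is fixed on the platter, 109 mm above the bench, 35 mm from the platter axis. x = along the tin's length; turns with the platter.
- tin_blue: Closed blue tin with steel lid, 100 (x) x 56 (y) x 34 (z) mm, about 350 g, loose on the bench; origin at the centre of its underside, flat lid. It goes on the grey tin.
- tin_red: Closed red tin with steel lid, same size and weight as the blue one, origin at the centre of its underside. It goes on the blue tin. The two tins' places are swapped at random.
- wippen: Wooden grand action wippen fixed on a rail on the platter: 120 mm long, 16 mm wide, top about 79 mm above the platter; origin under the middle of its rail, x along it. Parallel to the grey tin, 107 mm from that tin's centre line on the tin's +y side. Delicate: do not bump.
- bob: Bystander: brass plumb bob standing point up, 44 mm across, 100 mm high; origin under its centre.
- pot: Bystander: dull pewter pot, 90 mm across (160 mm over its ears along y), 85 mm high; origin under its centre.
- calipers: Bystander: steel calipers lying flat, 180 mm long along x, 9 mm thick; origin under the middle of the beam.
- flange_tin: Bystander: open tin of brass flanges, 120 x 80 x 32 mm; origin under its centre.
There are look-alikes about, which are no part of the job. There is more than one size of the tin_red; the job needs the larger. There is more than one size of the tin_blue; the job needs the smaller.

How it is judged:
On the way, in this order (a step that is already met when the one before it is completed fails the run):
1. the pointer rests on the mark, clamp lever not yet thrown (horizontal distance between pointer_tip and mark below 0.005 m and velocity of joint knob between -0.05 and 0.05 rad/s and value of joint clamp below 0.2 rad), for 0.3 s.
2. the clamp lever is over, with the pointer on the mark (horizontal distance between pointer_tip and mark below 0.005 m and value of joint clamp above 0.8 rad), for 0.2 s.
3. the blue tin is set squarely on the grey tin and released (all of step 2 and horizontal distance between tin_blue and seat below 0.008 m and z of tin_blue in the frame of seat between -0.004 and 0.004 m and angle between the x axis of tin_blue and the x axis of seat, either way round below 0.12 rad and angle between tin_blue's own z axis and vertical below 0.06 rad and contact force between the fingers and tin_blue below 0.05 N and linear speed of tin_blue below 0.02 m/s), for 0.2 s.
4. the red tin is set squarely on the blue tin and released (all of step 3 and horizontal distance between tin_red and tin_blue below 0.008 m and z of tin_red in the frame of tin_blue between 0.03 and 0.038 m and angle between the x axis of tin_red and the x axis of seat, either way round below 0.12 rad and angle between tin_red's own z axis and vertical below 0.06 rad and contact force between the fingers and tin_red below 0.05 N and linear speed of tin_red below 0.02 m/s), for 0.2 s.
At the end, for the whole second after the job is handed in: Pointer tip within 5 mm of the mark in plan; clamp lever past 0.8 rad; blue tin flat on the grey tin and red tin flat on the blue tin, each centred within 8 mm and in line with the grey tin within 0.12 rad, released and at rest (all of step 4); the robot touches nothing.
It fails at once if the index mark itself is shifted (distance of mark from where it was at the start of the episode above 0.006 m).
It fails at once if the wippen is bumped (over 4 N) (contact force between wippen and anything else above 4 N).
It fails at once if the fingers push the platter or what is fixed on it (over 4 N) (contact force between the fingers and platter above 4 N).
It fails at once if a tin is dropped (falls free of the fingers) ((contact force between the fingers and tin_blue below 0.01 N and linear speed of tin_blue above 0.4 m/s) or (contact force between the fingers and tin_red below 0.01 N and linear speed of tin_red above 0.4 m/s)).
It fails at once if a bystander (bob, pot, calipers, flange tin) is shifted (distance of any of bob, pot, calipers, flange_tin from where it was at the start of the episode above 0.02 m).
It also fails if it takes over 72 s, if anything falls off the work surface, if the arm or the gripper's body presses on something with over 40 N, if the wrist force passes 120 N, or if a joint passes its speed limit or range.

### The arm

A 6-joint arm with a two-finger parallel gripper is mounted at the origin on the work surface. World frame = base frame: x ahead of the robot, y to its left, z up, the work surface at z = 0. Lengths are in m, angles in rad, forces in N, time in s.
With the tool pointing down it reaches from about 0.25 to 0.775 m from the base axis. Payload 4 kg.
Tool frame: the origin (TCP) lies between the finger pads; the fingertips stand 11 mm ahead of it and the grasp point (between the pads) lies 8 mm behind it (robot.tip_extent is the z of the fingertips in the tool frame, in m); z points along the fingers, y is the line along which they close (so a half turn about z gives the same grasp; the last joint's range is limited). The gripper opens to 94 mm and grips with 3 to 60 N. Pads are 16 mm wide; open, the fingers measure 119 mm over their backs; the gripper's body (75 mm by 177 mm) begins 78 mm behind the grasp point.
Start: joints at [-1.219, 0.087, 1.371, -0, 1.684, -0.103], TCP at [0.242, -0.494, 0.217] pointing down, gripper open.
Joint ranges: [-3.1, 3.1], [-0.76, 2.03], [0.27, 2.55], [-1.08, 4.22], [0.17, 2.65], [-2.57, 2.57]. Speed limits (rad/s): [2.79, 2.79, 3.14, 3.14, 3.14, 3.14].

### API

Orientations are given as [roll, pitch, yaw] about the fixed x, y, z axes, in that order (R = Rz(yaw) Ry(pitch) Rx(roll)).
In Python, from bench import robot, imaging gives the robot as it stands.
- The arm moves only by the shell command python3 -m pendant 'ROWS'. ROWS is JSON, a list of rows, each a list of 7 numbers: the shift along the world's x, y, z in cm, then the turn, a rotation vector about the world's x, y, z in degrees, then the opening, from 0 (shut) to 1 (fully open). In form: [[dx, dy, dz, ax, ay, az, jaw], ...]. A call has 1 to 8 rows; each row shifts and turns the commanded pose from where the row before left it; what a row does not reach is not made up. A row lasts 1/10 s, in which the tool goes at most 50 mm and 8.59 degrees, less where a joint would pass 70% of its speed; a pose out of reach is approached as far as the arm can. A call is refused whole if a number of a shift passes 5 or a number of a turn 8.59, either way. A call with a gripper value outside its range is refused whole. The fingers move at their own pace and stop on an object; the grip force is fixed at half the most. Time passes only in rows, so rows that do not move let the fingers close. It gives the time, the measured TCP pose, the force, the opening and the grip force at its end, in the units of the state.
- robot.get_obs(): the state, without advancing time (a new reading comes with each control period).
- imaging.snapshot(name): name is "scene" or "top" or "wrist"; returns the picture (400x640x3 uint8, red, green, blue); there is no depth.
- imaging.camera_params(name): a dict with "camera_matrix" (3x3 intrinsics, pixels), "R" (3x3) and "t" (3): a world point X has camera coordinates R X + t. Camera axes: x right, y down, z forward; pixel columns grow to the right and rows downward; lengths in m; the calibration is good to about 2 mm. A picture is of the moment at which its call begins: read the wrist's pose just before it. camera_params takes no time and is no camera call; for the wrist camera it gives the pose at the moment of the call.
- robot.close_job(): hands the job in; it is judged then, once.
The state is a dict: "time": time; "joint_positions": joint angles; "qvel": joint speeds; "joint_torque": joint torques, N m; "tool_pos": TCP position; "ee_rot": TCP orientation; "wrist_force": force on the tool from outside, world axes, zero at the start; "wrist_torque": the same for the moment, N m; "width": finger opening in m; "finger_force": force on a finger pad.
Only numpy, scipy, OpenCV 4.12 (cv2) and the standard library are available. Lean on these libraries where they do the work, as an engineer would, in place of code of your own. Each camera call takes 0.05 s, during which the arm holds its last target. There are 200 camera calls.

## Working session

There is one attempt and no reset: what is moved stays moved. The work goes in short steps, Python scripts to look and compute and a shell command to move; the robot and the scene stay as the last step left them, time stands still between calls to the robot, and variables do not carry over. Pictures are saved under pics/ and viewed, at most 10 in all, crops included, and the job is handed in when it is done.

```bash
ls; mkdir -p pics; python3 - <<'E'
from bench import robot, imaging
import cv2,numpy as np
for n in ["scene","top"]:
    im=imaging.snapshot(n); cv2.imwrite(f"pics/{n}0.png",im[:,:,::-1])
    p=imaging.camera_params(n); print(n,{k:np.round(v,3).tolist() for k,v in p.items()})
print(robot.get_obs())
E
```

```text
pics
scene {'camera_matrix': [[414.832, 0.0, 316.616], [0.0, 414.832, 199.322], [0.0, 0.0, 1.0]], 'R': [[0.542, 0.84, -0.011], [0.538, -0.357, -0.764], [-0.646, 0.408, -0.645]], 't': [-0.271, -0.217, 1.513]}
top {'camera_matrix': [[410.974, 0.0, 326.907], [0.0, 410.974, 194.326], [0.0, 0.0, 1.0]], 'R': [[0.013, -1.0, 0.013], [-0.987, -0.015, -0.158], [0.158, -0.011, -0.987]], 't': [-0.019, 0.546, 1.291]}
{'time': 0.1, 'joint_positions': array([-1.21908935e+00,  8.79143928e-02,  1.37208477e+00, -1.00292798e-05,
        1.68360113e+00, -1.03093220e-01]), 'qvel': array([-0.00055686, -0.00240848, -0.00378379,  0.0013027 , -0.00018496,
        0.00086448]), 'joint_torque': array([ 2.81553388e-03, -3.41252768e+01, -3.03301084e+01,  7.22247781e-02,
        3.04431701e-02, -9.97135430e-05]), 'tool_pos': array([ 0.24143993, -0.4936529 ,  0.21541231]), 'ee_rot': array([-3.13959464e+00, -1.96693159e-04,  4.54798884e-01]), 'wrist_force': array([-0.08297483, -0.19401896, -0.07449383]), 'wrist_torque': array([-0.00384297, -0.04751648,  0.03905365]), 'finger_force': 0.0, 'width': 0.094199751738092}
```

View pics/top0.png

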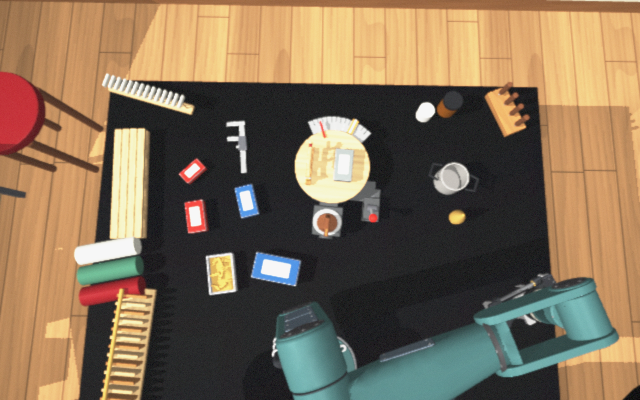

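View pics/scene0.png

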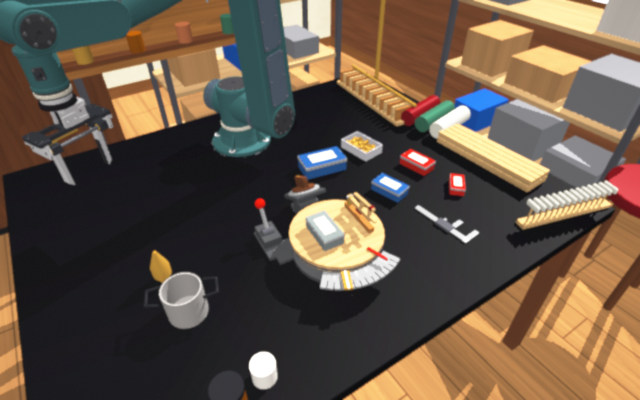

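Top view: the blue tins are at (247,201), small, and (276,268), large. The red tins are at (195,216), large, and (192,171), small. The knob is at (327,222), the clamp ball at (373,217), the red pointer at (322,129) and the brass mark at about (352,127). The job needs the small blue tin and the large red one; I'll confirm this in a crop and measure with the calibration.

```bash
cat > h.py <<'E'
import numpy as np, cv2
from bench import robot, imaging
from scipy.spatial.transform import Rotation as Ro
def ray(p,px):
    K,R,t=(np.array(p[k],float) for k in("camera_matrix","R","t"))
    return -R.T@t, R.T@np.linalg.solve(K,[px[0],px[1],1.])
def atz(p,px,z):
    c,d=ray(p,px); return c+d*(z-c[2])/d[2]
def tri(obs):
    A=np.zeros((3,3));b=np.zeros(3)
    for p,px in obs:
        c,d=ray(p,px);d=d/np.linalg.norm(d);M=np.eye(3)-np.outer(d,d);A+=M;b+=M@c
    X=np.linalg.solve(A,b)
    res=[np.linalg.norm(np.cross(X-ray(p,px)[0],ray(p,px)[1]/np.linalg.norm(ray(p,px)[1]))) for p,px in obs]
    return X,res
def proj(p,X):
    K,R,t=(np.array(p[k],float) for k in("camera_matrix","R","t"))
    v=K@(R@np.asarray(X)+t); return v[:2]/v[2]
def blobs(im,lo,hi,amin=30):
    hsv=cv2.cvtColor(im,cv2.COLOR_RGB2HSV); m=cv2.inRange(hsv,np.array(lo),np.array(hi))
    if lo[0]==0: m|=cv2.inRange(hsv,np.array([172,lo[1],lo[2]]),np.array([180,hi[1],hi[2]]))
    m=cv2.morphologyEx(m,cv2.MORPH_CLOSE,np.ones((3,3)))
    cs,_=cv2.findContours(m,cv2.RETR_EXTERNAL,cv2.CHAIN_APPROX_NONE)
    return [c for c in cs if cv2.contourArea(c)>amin]
RED=((0,120,60),(8,255,255)); BLUE=((98,120,50),(120,255,255))
E
python3 - <<'E'
from h import *
im=cv2.imread("pics/top0.png"); p=imaging.camera_params("top"); ps=imaging.camera_params("scene")
cv2.imwrite("pics/crop1.png",cv2.resize(im[100:300,165:405],None,fx=3,fy=3,interpolation=cv2.INTER_CUBIC))
for n,px,z in [("axis",(332.5,167),.075),("knob",(327,222),.1),("ball",(373,217),.102),("ptr",(322,129),.08),("mark",(352,127),.067),("pot",(452,178),.05),("bob",(457,216),.05)]:
    print(n,atz(p,px,z).round(3))
print("ball",tri([(p,(373,217)),(ps,(260,203))]))
for n,c in(("B",BLUE),("R",RED)):
    for b in blobs(im[:,:,::-1].copy(),*c):
        r=cv2.minAreaRect(b); q=[atz(p,x,.034)[:2] for x in cv2.boxPoints(r)]
        print(n,np.round(r[0]),atz(p,r[0],.034).round(3),[round(float(np.linalg.norm(q[i]-q[i+1])),3) for i in(0,1)])
E
```

```text
axis [ 0.63  -0.027  0.075]
knob [ 0.451 -0.012  0.1  ]
ball [ 0.468 -0.153  0.102]
ptr [0.754 0.008 0.08 ]
mark [ 0.767 -0.09   0.067]
pot [ 0.605 -0.419  0.05 ]
bob [ 0.48  -0.431  0.05 ]
ball (array([ 0.46753367, -0.15304573,  0.10425867]), [np.float64(3.267396497676034e-05), np.float64(3.267396497675892e-05)])
B [275. 268.] [0.307 0.15  0.034] [0.076, 0.14]
B [246. 200.] [0.524 0.252 0.034] [0.056, 0.099]
R [112. 291.] [0.231 0.658 0.034] [0.21, 0.062]
R [373. 218.] [ 0.472 -0.162  0.034] [0.026, 0.026]
R [196. 216.] [0.47  0.411 0.034] [0.069, 0.104]
R [193. 171.] [0.619 0.431 0.034] [0.08, 0.056]
R [ 22. 113.] [0.806 1.011 0.034] [0.299, 0.148]
```

View pics/crop1.png

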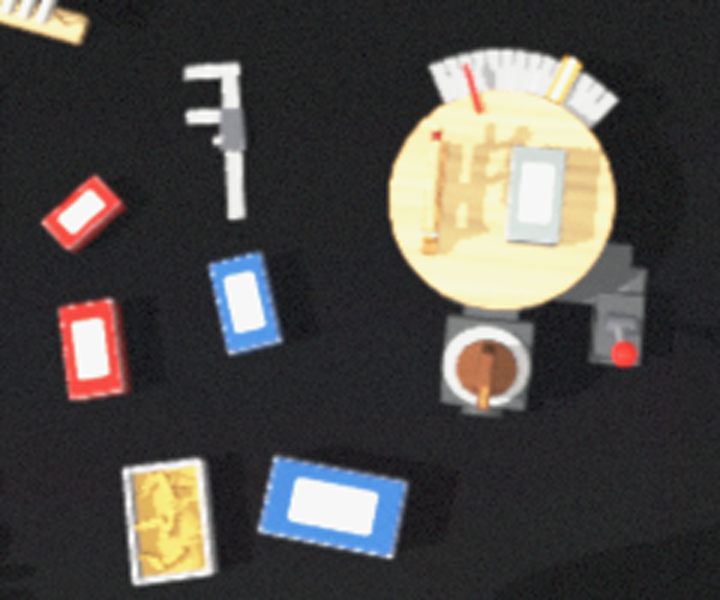

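Crop confirms it: the small blue tin (100x56 by size) is at (0.524, 0.252). The larger red tin is at (0.47, 0.411) with its size about 100x60. The other blue is 140x76 and the other red about 80x56. The wing runs towards the robot. Next I'll bring the wrist camera over the turntable.

```bash
python3 -m pendant '[[1,2,4,0,0,8.5,1],[2,3,4,0,0,8.5,1],[2,4,4,0,0,8.5,1],[2,4.5,4,0,0,8.5,1],[2,4.5,3,0,0,8.5,1],[2,4.5,0,0,0,8.5,1],[2,4.5,0,0,0,8.5,1],[2,4.5,0,0,0,8.5,1]]'; python3 -m pendant '[[2,4.5,0,0,0,8.5,1],[2,4.5,0,0,0,8.5,1],[1,3.5,0,0,0,8.5,1],[0,0,0,0,0,8.5,1],[0,0,0,0,0,8.5,1],[0,0,0,0,0,8.5,1],[0,0,0,0,0,0,1],[0,0,0,0,0,0,1]]'
python3 - <<'E'
from h import *
o=robot.get_obs(); print(o["joint_positions"].round(2))
p=imaging.camera_params("wrist"); im=imaging.snapshot("wrist")
cv2.imwrite("pics/w1.png",im[:,:,::-1]); np.savez("pics/w1.npz",**p)
R,t=np.array(p["R"]),np.array(p["t"]); print((-R.T@t).round(3),R[2].round(2),R[0].round(2),np.array(p["camera_matrix"]).round(1).tolist())
E
```

```text
time: 0.9
tool_pos: [0.3803, -0.2017, 0.3844]
ee_rot: [3.141, 0.0, 1.647]
wrist_force: [0.9, -1.2, -0.0]
width: 0.0941
finger_force: 0.0
time: 1.7
tool_pos: [0.4299, -0.0784, 0.3842]
ee_rot: [-3.141, -0.001, 2.529]
wrist_force: [0.2, -0.3, -0.7]
width: 0.0941
finger_force: 0.0
[-0.31 -0.14  1.26  0.    2.02 -1.27]
[ 0.374 -0.04   0.553] [ 0.19 -0.13 -0.97] [0.57 0.82 0.  ] [[359.2, 0.0, 310.3], [0.0, 359.2, 196.7], [0.0, 0.0, 1.0]]
```

View pics/w1.png

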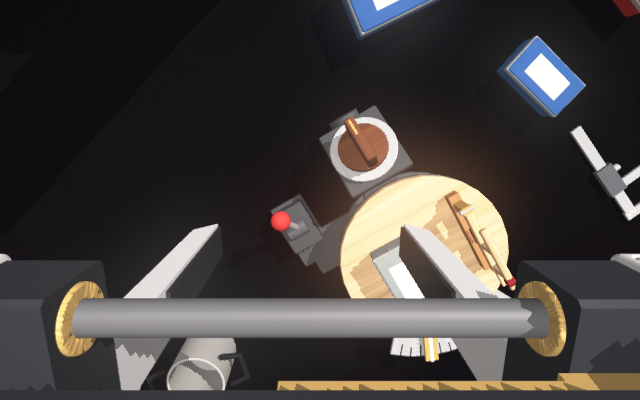

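Wrist view 1 shows the knob disc centred at (363,147), the wing running from (350,122) to (373,163), the ball at (281,221), the blue tin at (542,77), and the platter partly hidden by the fingers. I'll fit the stand pose to these features over all three views.

```bash
cat > fit.py <<'E'
from h import *
from scipy.optimize import least_squares
pt,ps=imaging.camera_params("top"),imaging.camera_params("scene"); pw=dict(np.load("pics/w1.npz"))
F=[]
F.append
ims={n:cv2.imread(f"pics/{f}.png")[:,:,::-1].copy() for n,f in(("t","top0"),("s","scene0"),("w","w1"))}
P=dict(t=pt,s=ps,w=pw)
def near(n,c,g,amin=8):
    bs=blobs(ims[n],*c,amin=amin); ct=[cv2.minEnclosingCircle(b)[0] for b in bs]
    return min(ct,key=lambda q:np.hypot(q[0]-g[0],q[1]-g[1]))
obs=[]
for n,g in(("t",(373,217)),("s",(260,203)),("w",(281,221))): obs.append((n,near(n,RED,g),(-.158,-.14,.102)))
obs+= [("t",(327.3,222),(-.1865,0,.0843)),("w",(363,147),(-.1865,0,.0843)),("t",(332.5,166.7),(0,0,.075))]
def W(v,X): c,s=np.cos(v[2]),np.sin(v[2]); return np.array([v[0]+c*X[0]-s*X[1],v[1]+s*X[0]+c*X[1],X[2]])
r=lambda v:np.concatenate([proj(P[n],W(v,X))-np.array(q) for n,q,X in obs])
E
python3 - <<'E'
from fit import *
s=least_squares(r,[.63,-.027,0],loss="soft_l1"); v=s.x
print("stand",v.round(4)); print(r(v).reshape(-1,2).round(1).tolist())
for o in obs[:3]: print(o[1])
print("ball tri",tri([(P[o[0]],o[1]) for o in obs[:3]]), "disc tri",tri([(pt,(327.3,222)),(pw,(363,147))]))
print("knob grip",W(v,(-.199,0,.106)),"ball",W(v,(-.158,-.14,.102)))
ang=lambda X:np.arctan2(X[1]-v[1],X[0]-v[0])
b=blobs(ims["t"],*RED,amin=3); b=[c for c in b if np.hypot(*(c[:,0].mean(0)-[322,128]))<12]
print([c[:,0].mean(0) for c in b])
H=[atz(pt,c[:,0].mean(0),.08) for c in b]; m=atz(pt,(165+566/3,100+78/3),.067)
print([ (h.round(3),ang(h)) for h in H],m.round(3),ang(m),np.hypot(*(m-W(v,(0,0,0)))[:2]))
# wing direction: ends of wing top in wrist & top
for p,a,bb in((pw,(351,122),(373,163)),):
    print("wing",(atz(p,bb,.108)-atz(p,a,.108)).round(3))
E
```

```text
stand [ 0.6356 -0.0279 -0.0934]
[[-0.0, -0.2], [0.4, 0.1], [-0.0, -0.2], [-0.8, 0.6], [-0.5, 0.2], [0.1, -1.5]]
(372.79998779296875, 218.0)
(259.5, 203.0)
(280.0813903808594, 220.89535522460938)
ball tri (array([ 0.46494285, -0.15284478,  0.1023597 ]), [np.float64(0.0003653568484831163), np.float64(0.0005285767711829318), np.float64(0.0005702233964914363)]) disc tri (array([ 0.44981511, -0.01165776,  0.09413328]), [np.float64(0.0017252772768780334), np.float64(0.0017252772768780722)])
knob grip [ 0.43749622 -0.00932376  0.106     ] ball [ 0.46525853 -0.15253778  0.102     ]
[array([322.13793103, 129.24137931])]
[(array([0.753, 0.008, 0.08 ]), np.float64(0.2927084399391694))] [ 0.77  -0.096  0.067] -0.46649070850321606 0.15066297040723897
wing [ 0.057 -0.005  0.   ]
```

```bash
cat >> h.py <<'E'
V=np.array([.6356,-.0279,-.0934])
def SW(X,v=V): c,s=np.cos(v[2]),np.sin(v[2]); return np.array([v[0]+c*X[0]-s*X[1],v[1]+s*X[0]+c*X[1],X[2]])
def go(pos,R,label=""):
    o=robot.get_obs(); Rc=Ro.from_euler("xyz",o["ee_rot"])
    print(label,"d cm",((np.array(pos)-o["tool_pos"])*100).round(2),"rot deg",np.degrees((R*Rc.inv()).as_rotvec()).round(2), "at",o["tool_pos"].round(4),o["ee_rot"].round(3),"w",round(o["width"],4),"f",np.round(o["wrist_force"],1),"t",round(o["time"],1),"q",o["joint_positions"].round(2))
def down(yaw): return Ro.from_euler("xyz",[np.pi,0,yaw])
def knobR(a=0):  # a: knob turn, clockwise about the outward axis
    ax=Ro.from_euler("z",V[2]).apply([-.5,0,.8660254])
    return Ro.from_rotvec(-a*ax)*Ro.from_euler("z",V[2])*Ro.from_euler("y",-30,degrees=True)*down(np.pi)
E
python3 - <<'E'
from h import *
R=knobR(); z=R.apply([0,0,1]); print(R.as_matrix().round(2).tolist())
g=SW((-.199,0,.106)); go(g-.07*z,R,"pre"); go(g+.005*z,R,"grasp")
E
```

```text
[[-0.86, 0.09, 0.5], [0.08, 1.0, -0.05], [-0.5, 0.0, -0.87]]
pre d cm [ -2.72   7.24 -21.76] rot deg [-10.5  -28.49  29.06] at [ 0.4299 -0.0785  0.3843] [-3.142e+00 -1.000e-03  2.529e+00] w 0.0939 f [-0.7  0.  -1. ] t 1.8 q [-0.31 -0.14  1.26  0.    2.02 -1.27]
grasp d cm [  1.01   6.89 -28.26] rot deg [-10.5  -28.49  29.06] at [ 0.4299 -0.0785  0.3843] [-3.142e+00 -1.000e-03  2.529e+00] w 0.0939 f [-0.7  0.  -1. ] t 1.8 q [-0.31 -0.14  1.26  0.    2.02 -1.27]
```

```bash
python3 -m pendant '[[-0.34,0.9,-2.72,-1.31,-3.56,3.63,1],[-0.34,0.9,-2.72,-1.31,-3.56,3.63,1],[-0.34,0.9,-2.72,-1.31,-3.56,3.63,1],[-0.34,0.9,-2.72,-1.31,-3.56,3.63,1],[-0.34,0.9,-2.72,-1.31,-3.56,3.63,1],[-0.34,0.9,-2.72,-1.31,-3.56,3.63,1],[-0.34,0.9,-2.72,-1.31,-3.56,3.63,1],[-0.34,0.9,-2.72,-1.31,-3.56,3.63,1]]'; python3 -m pendant '[[0,0,0,0,0,0,1],[0,0,0,0,0,0,1]]'
python3 - <<'E'
from h import *
R=knobR(); z=R.apply([0,0,1]); g=SW((-.199,0,.106)); go(g+.005*z,R,"grasp")
p=imaging.camera_params("wrist"); im=imaging.snapshot("wrist"); 
for X in ((-.199,0,.106),(-.203,0,.112),(-.1865,0,.0843)): print(proj(p,SW(X)).round(0))
cv2.imwrite("pics/w2.png",im[:,:,::-1])
E
```

```text
time: 2.55
tool_pos: [0.4024, -0.0061, 0.166]
ee_rot: [-3.141, 0.527, 3.051]
wrist_force: [-0.9, 0.2, -0.4]
width: 0.0938
finger_force: 0.0
time: 2.75
tool_pos: [0.4027, -0.0067, 0.1674]
ee_rot: [-3.141, 0.524, 3.048]
wrist_force: [1.1, -0.6, 1.7]
width: 0.0937
finger_force: 0.0
grasp d cm [ 3.72 -0.28 -6.57] rot deg [0.02 0.01 0.02] at [ 0.4027 -0.0067  0.1674] [-3.141  0.524  3.048] w 0.0937 f [ 1.1 -0.6  1.7] t 2.8 q [-0.2  -0.68  2.13  0.06  1.17 -1.69]
[311. 211.]
[311. 213.]
[311. 202.]
```

View pics/w2.png

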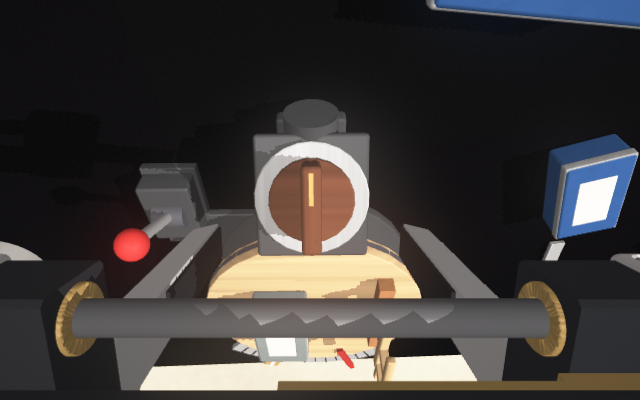

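The wing is upright in the view at x≈312, midway between the fingers, and it matches the predicted grip (311,211). Go in and close.

```bash
python3 -m pendant '[[0.93,-0.07,-1.64,0,0,0,1],[0.93,-0.07,-1.64,0,0,0,1],[0.93,-0.07,-1.64,0,0,0,1],[0.93,-0.07,-1.64,0,0,0,1],[0,0,0,0,0,0,0.6],[0,0,0,0,0,0,0.2],[0,0,0,0,0,0,0],[0,0,0,0,0,0,0]]'; python3 -m pendant '[[0,0,0,0,0,0,0],[0,0,0,0,0,0,0]]'
python3 - <<'E'
from h import *
R=knobR(); z=R.apply([0,0,1]); g=SW((-.199,0,.106)); go(g+.005*z,R,"grasp")
print("per 8deg", np.degrees(Ro.from_rotvec(-np.radians(8)*-z).as_rotvec()))
E
```

```text
time: 3.6
tool_pos: [0.4411, -0.0095, 0.1036]
ee_rot: [-3.14, 0.527, 3.051]
wrist_force: [0.5, 0.2, -0.6]
width: 0.0649
finger_force: 0.0
time: 3.8
tool_pos: [0.4401, -0.0093, 0.102]
ee_rot: [-3.14, 0.525, 3.051]
wrist_force: [-0.4, -0.1, -1.0]
width: 0.0495
finger_force: 0.0
grasp d cm [-0.01 -0.03 -0.03] rot deg [ 0.07  0.08 -0.12] at [ 0.4401 -0.0093  0.102 ] [-3.14   0.525  3.051] w 0.0495 f [-0.4 -0.1 -1. ] t 3.8 q [-0.19 -0.52  2.18  0.06  0.96 -1.69]
per 8deg [ 3.98256556 -0.37305705 -6.92820323]
```

```bash
python3 -m pendant '[[0,0,0,0,0,0,0],[0,0,0,0,0,0,0],[0,0,0,0,0,0,0],[0,0,0,0,0,0,0],[0,0,0,0,0,0,0],[0,0,0,0,0,0,0],[0,0,0,3.98,-0.37,-6.93,0],[0,0,0,3.98,-0.37,-6.93,0]]';python3 -m pendant '[[0,0,0,3.98,-0.37,-6.93,0],[0,0,0,3.98,-0.37,-6.93,0],[0,0,0,3.98,-0.37,-6.93,0],[0,0,0,3.98,-0.37,-6.93,0],[0,0,0,3.98,-0.37,-6.93,0],[0,0,0,3.98,-0.37,-6.93,0],[0,0,0,0,0,0,0],[0,0,0,0,0,0,0]]'
python3 - <<'E'
from h import *
R=knobR(np.radians(64)); z=R.apply([0,0,1]); g=SW((-.199,0,.106)); go(g+.005*z,R,"64deg")
im=imaging.snapshot("top"); cv2.imwrite("pics/top2.png",im[:,:,::-1])
p=imaging.camera_params("top")
for c in blobs(im,*RED,amin=3):
    m=c[:,0].mean(0)
    X=atz(p,m,.08)-SW((0,0,0)); 
    if np.hypot(*X[:2])<.17: print(m,X.round(3),np.arctan2(X[1],X[0]))
E
```

```text
time: 4.6
tool_pos: [0.4399, -0.0095, 0.1013]
ee_rot: [2.983, 0.501, 2.725]
wrist_force: [-0.6, -1.7, 0.2]
width: 0.0134
finger_force: 30.0
time: 5.4
tool_pos: [0.44, -0.0094, 0.1013]
ee_rot: [2.664, 0.223, 1.881]
wrist_force: [1.2, -2.1, 0.2]
width: 0.0139
finger_force: 30.0
64deg d cm [-0.01 -0.02  0.03] rot deg [ 0.15 -0.02 -0.21] at [ 0.44   -0.0094  0.1013] [2.664 0.223 1.881] w 0.0139 f [ 1.2 -2.1  0.2] t 5.4 q [-0.19 -0.52  2.18  0.06  0.96 -0.57]
[336.35483871 128.74193548] [ 0.12  -0.011  0.08 ] -0.08823843701002926
```

```bash
python3 -m pendant '[[0,0,0,3.98,-0.37,-6.93,0],[0,0,0,3.98,-0.37,-6.93,0],[0,0,0,3.98,-0.37,-6.93,0],[0,0,0,3.98,-0.37,-6.93,0],[0,0,0,3.98,-0.37,-6.93,0],[0,0,0,3.98,-0.37,-6.93,0],[0,0,0,0,0,0,0],[0,0,0,0,0,0,0]]'
python3 - <<'E'
from h import *
im=imaging.snapshot("top"); cv2.imwrite("pics/top3.png",im[:,:,::-1])
p=imaging.camera_params("top")
hsv=cv2.cvtColor(im,cv2.COLOR_RGB2HSV)
for c in blobs(im,*RED,amin=3):
    m=c[:,0].mean(0); X=atz(p,m,.08)-SW((0,0,0))
    if np.hypot(*X[:2])<.17: print("ptr",m,X.round(3),np.arctan2(X[1],X[0]))
cv2.imwrite("pics/c3.png",cv2.resize(im[110:150,310:375,::-1],None,fx=10,fy=10,interpolation=cv2.INTER_CUBIC))
print("axis px",proj(p,SW((0,0,.067))))
E
```

```text
time: 6.25
tool_pos: [0.4402, -0.0094, 0.1015]
ee_rot: [2.649, -0.185, 1.146]
wrist_force: [2.2, -2.8, -1.4]
width: 0.0141
finger_force: 30.0
ptr [346.56666667 131.        ] [ 0.113 -0.044  0.08 ] -0.36965199540500343
axis px [332.5784262  165.75236289]
```

View pics/c3.png

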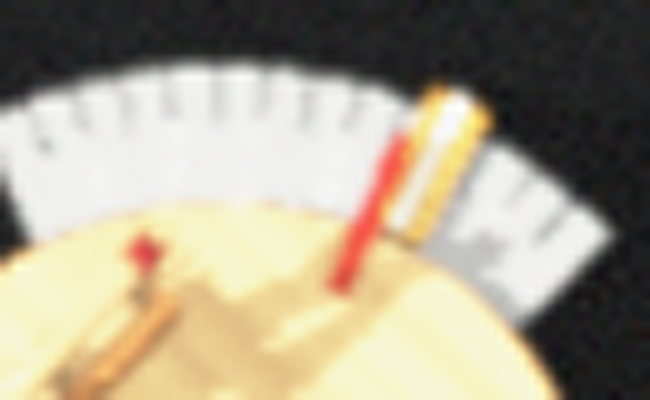

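The crop shows the red needle from (342,285) to (402,138), just left of the mark. The mark's white line runs from about (452,100) to (408,220).

```bash
python3 - <<'E'
from h import *
im=cv2.imread("pics/top3.png")[:,:,::-1].copy(); p=imaging.camera_params("top")
hsv=cv2.cvtColor(im,cv2.COLOR_RGB2HSV)
A=SW((0,0,0))[:2]
px=lambda x,y:((x+.5)/10-.5+310,(y+.5)/10-.5+110)
def pol(X): d=X[:2]-A; return np.hypot(*d).round(4),np.arctan2(d[1],d[0]).round(4)
for n,x,y,z in (("m",452,105,.067),("m",430,160,.067),("m",410,215,.067),("p",402,138,.08),("p",372,212,.08),("p",342,285,.08)): print(n,pol(atz(p,px(x,y),z)))
# scan arcs: white vs brass along polar at several radii on the mark plane; redness on the pointer plane
th=np.arange(-.75,-.2,.01)
for rr in (.13,.135,.14,.145,.15,.155):
    g=[proj(p,(A[0]+rr*np.cos(a),A[1]+rr*np.sin(a),.067)) for a in th]
    g=np.float32(g); s=cv2.remap(im,g[:,0],g[:,1],cv2.INTER_CUBIC)[:,0].astype(int)
    yel=np.clip(s[:,0]-s[:,2]-25,0,None)*(s[:,1]>130); 
    g2=np.float32([proj(p,(A[0]+rr*np.cos(a),A[1]+rr*np.sin(a),.08)) for a in th])
    s2=cv2.remap(im,g2[:,0],g2[:,1],cv2.INTER_CUBIC)[:,0].astype(int); red=np.clip(s2[:,0]-s2[:,1]-60,0,None)
    print(rr,"brass span",th[yel>10][[0,-1]] if (yel>10).any() else None,"c",(yel@th/max(yel.sum(),1)).round(3),"ptr",(red@th/max(red.sum(),1)).round(3))
E
```

```text
m (np.float64(0.1706), np.float64(-0.4309))
m (np.float64(0.1504), np.float64(-0.4401))
m (np.float64(0.1306), np.float64(-0.4566))
p (np.float64(0.1491), np.float64(-0.3706))
p (np.float64(0.1222), np.float64(-0.3716))
p (np.float64(0.0957), np.float64(-0.372))
0.13 brass span [-0.53 -0.33] c -0.437 ptr -0.375
0.135 brass span [-0.52 -0.33] c -0.437 ptr -0.376
0.14 brass span [-0.52 -0.33] c -0.44 ptr -0.375
0.145 brass span [-0.52 -0.33] c -0.439 ptr -0.372
0.15 brass span [-0.52 -0.34] c -0.43 ptr -0.373
0.155 brass span [-0.52 -0.35] c -0.434 ptr 0.0
```

```bash
python3 -m pendant '[[0,0,0,2.98,-0.28,-5.2,0],[0,0,0,2.74,-0.26,-4.76,0],[0,0,0,0,0,0,0],[0,0,0,0,0,0,0],[0,0,0,0,0,0,0]]'
cat > chk.py <<'E'
from h import *
def prof(im,p):
    A=SW((0,0,0))[:2]; th=np.arange(-.75,-.2,.005)
    for rr in (.13,.14,.15,.16):
        f=lambda z:cv2.remap(im,*np.float32([proj(p,(A[0]+rr*np.cos(a),A[1]+rr*np.sin(a),z)) for a in th]).T,cv2.INTER_CUBIC)[:,0].astype(int)
        s=f(.067); yel=(s[:,0]-s[:,2]>35)&(s[:,1]>120); s2=f(.08); red=np.clip(s2[:,0]-s2[:,1]-60,0,None)
        print(rr,"brass",th[yel][[0,-1]].round(3),th[yel][[0,-1]].mean().round(3),"ptr",(red@th/max(red.sum(),1)).round(3))
E
python3 - <<'E'
from chk import *
p=imaging.camera_params("top")
prof(cv2.imread("pics/top0.png")[:,:,::-1].copy(),p); im=imaging.snapshot("top"); print("now"); prof(im,p)
cv2.imwrite("pics/top4.png",im[:,:,::-1])
E
```

```text
time: 6.8
tool_pos: [0.4402, -0.0094, 0.1015]
ee_rot: [2.692, -0.278, 0.961]
wrist_force: [3.8, -3.5, -2.5]
width: 0.0136
finger_force: 30.0
0.13 brass [-0.53  -0.365] -0.447 ptr 0.0
0.14 brass [-0.525 -0.37 ] -0.447 ptr 0.0
0.15 brass [-0.52  -0.375] -0.447 ptr 0.0
0.16 brass [-0.515 -0.38 ] -0.447 ptr 0.0
now
0.13 brass [-0.525 -0.36 ] -0.442 ptr -0.444
0.14 brass [-0.52 -0.37] -0.445 ptr -0.444
0.15 brass [-0.515 -0.375] -0.445 ptr 0.0
0.16 brass [-0.515 -0.38 ] -0.447 ptr 0.0
```

The pointer (-0.444 rad) is on the mark (-0.447 rad), an error of about 0.5 mm. Let go and back out along the knob axis.

```bash
python3 -m pendant '[[0,0,0,0,0,0,0.3],[0,0,0,0,0,0,0.5],[0,0,0,0,0,0,0.5],[0,0,0,0,0,0,0.5],[-1,0.1,1.73,0,0,0,0.5],[-1,0.1,1.73,0,0,0,0.5],[-1.5,0.15,2.6,0,0,0,0.3],[-1,0.1,1.73,0,0,0,0]]'
python3 - <<'E'
from chk import *
R=down(1.478); go(np.r_[SW((-.208,-.14,0))[:2],.25],R,"above"); go(np.r_[SW((-.208,-.14,0))[:2],.101],R,"beside ball")
print("push vec 10cm",(SW((.1,0,0))-SW((0,0,0)))*100)
im=imaging.snapshot("top"); prof(im,imaging.camera_params("top"))
E
```

```text
time: 7.65
tool_pos: [0.3946, -0.0046, 0.181]
ee_rot: [2.691, -0.279, 0.96]
wrist_force: [0.1, 0.0, 0.3]
width: 0.0342
finger_force: 0.0
above d cm [  2.09 -14.33   6.9 ] rot deg [-5.99 29.88 32.59] at [ 0.3946 -0.0046  0.181 ] [ 2.691 -0.279  0.96 ] w 0.0342 f [0.1 0.  0.3] t 7.7 q [-0.2  -0.71  2.12  0.06  1.21  0.47]
beside ball d cm [  2.09 -14.33  -8.  ] rot deg [-5.99 29.88 32.59] at [ 0.3946 -0.0046  0.181 ] [ 2.691 -0.279  0.96 ] w 0.0342 f [0.1 0.  0.3] t 7.7 q [-0.2  -0.71  2.12  0.06  1.21  0.47]
push vec 10cm [ 9.9564139  -0.93264262  0.        ]
0.13 brass [-0.525 -0.36 ] -0.442 ptr -0.443
0.14 brass [-0.515 -0.37 ] -0.442 ptr -0.445
0.15 brass [-0.515 -0.375] -0.445 ptr 0.0
0.16 brass [-0.515 -0.375] -0.445 ptr 0.0
```

```bash
python3 -m pendant '[[0.35,-2.39,1.15,-1,4.98,5.43,0],[0.35,-2.39,1.15,-1,4.98,5.43,0],[0.35,-2.39,1.15,-1,4.98,5.43,0],[0.35,-2.39,1.15,-1,4.98,5.43,0],[0.35,-2.39,1.15,-1,4.98,5.43,0],[0.35,-2.39,1.15,-1,4.98,5.43,0],[0,0,-3,0,0,0,0],[0,0,-4,0,0,0,0]]'; python3 -m pendant '[[0,0,-4,0,0,0,0],[0,0,-3.9,0,0,0,0],[0,0,0,0,0,0,0],[0,0,0,0,0,0,0]]'
python3 - <<'E'
from h import *
R=down(1.478); go(np.r_[SW((-.208,-.14,0))[:2],.101],R,"beside ball")
go(np.r_[SW((-.082-.013-.0125+.004,-.14,0))[:2],.101],R,"end of push")
E
```

```text
time: 8.5
tool_pos: [0.4187, -0.1497, 0.1788]
ee_rot: [3.138, 0.003, 1.477]
wrist_force: [-0.1, -0.6, -0.5]
width: 0.0007
finger_force: 0.0
time: 8.9
tool_pos: [0.4158, -0.148, 0.0989]
ee_rot: [-3.139, 0.001, 1.478]
wrist_force: [-0.4, -1.1, 0.7]
width: 0.0003
finger_force: 0.0
beside ball d cm [-0.04  0.01  0.21] rot deg [ 0.02 -0.16  0.03] at [ 0.4158 -0.148   0.0989] [-3.139e+00  1.000e-03  1.478e+00] w 0.0003 f [-0.4 -1.1  0.7] t 8.9 q [-0.47 -0.1   1.79 -0.    1.45 -0.38]
end of push d cm [10.37 -0.97  0.21] rot deg [ 0.02 -0.16  0.03] at [ 0.4158 -0.148   0.0989] [-3.139e+00  1.000e-03  1.478e+00] w 0.0003 f [-0.4 -1.1  0.7] t 8.9 q [-0.47 -0.1   1.79 -0.    1.45 -0.38]
```

```bash
python3 -m pendant '[[1.2,-0.11,0.1,0,0,0,0],[1.2,-0.11,0.1,0,0,0,0],[1.2,-0.11,0,0,0,0,0],[1.2,-0.11,0,0,0,0,0],[1.2,-0.11,0,0,0,0,0],[1.2,-0.11,0,0,0,0,0],[1.2,-0.11,0,0,0,0,0],[1.2,-0.11,0,0,0,0,0]]'; python3 -m pendant '[[0,0,0,0,0,0,0],[0,0,0,0,0,0,0],[-1.5,0.14,0,0,0,0,0],[0,0,3,0,0,0,1],[0,0,4,0,0,8,1],[0,0,4,0,0,8,1],[0,0,4,0,0,8,1],[0,0,3,0,0,8,1]]'
python3 - <<'E'
from chk import *
ps=imaging.camera_params("scene"); pt=imaging.camera_params("top")
a=imaging.snapshot("scene"); b=imaging.snapshot("top")
cv2.imwrite("pics/scene5.png",a[:,:,::-1]); cv2.imwrite("pics/top5.png",b[:,:,::-1])
exp=SW((-.082,-.14,.102)); print("expect",exp,proj(ps,exp),proj(pt,exp),"start",proj(ps,SW((-.158,-.14,.102))))
for n,im,p in(("s",a,ps),("t",b,pt)):
    for c in blobs(im,*RED,amin=5):
        q=np.array(cv2.minEnclosingCircle(c)[0])
        if np.linalg.norm(q-proj(p,exp))<50: print(n,q,len(c))
prof(b,pt)
go([0.5,.25,.3],down(np.pi))
E
```

```text
time: 9.7
tool_pos: [0.5127, -0.1569, 0.1005]
ee_rot: [-3.139, 0.001, 1.477]
wrist_force: [-0.9, 0.2, -1.6]
width: 0.0004
finger_force: 0.5
time: 10.5
tool_pos: [0.4969, -0.1556, 0.2846]
ee_rot: [3.14, 0.004, 2.041]
wrist_force: [0.9, -0.5, -0.1]
width: 0.037
finger_force: 0.0
expect [ 0.54090041 -0.15964213  0.102     ] [271.10305066 220.65723744] [374.92211466 193.60276593] start [259.86697546 203.10842457]
s [270.85134888 219.28378296] 33
0.13 brass [-0.525 -0.365] -0.445 ptr -0.444
0.14 brass [-0.52 -0.37] -0.445 ptr -0.444
0.15 brass [-0.515 -0.375] -0.445 ptr 0.0
0.16 brass [-0.515 -0.375] -0.445 ptr 0.0
 d cm [ 0.16 40.63  1.26] rot deg [1.000e-02 7.100e-01 6.333e+01] at [ 0.4984 -0.1563  0.2874] [3.135 0.01  2.036] w 0.0451 f [ 0.2 -0.6 -0. ] t 10.6 q [-0.41  0.01  1.31 -0.    1.81 -0.88]
```

The lever is over: ball measured at (271,219), fully-over position predicted at (271,221). Now I'll look at the seat from two wrist positions.

```bash
python3 -m pendant '[[2.5,0.5,1,0,0,-6,1],[2.5,0.5,1,0,0,-6,1],[2.5,0.5,1,0,0,-6,1],[2,0.5,1,0,0,-6,1],[0,0,0,0,0,0,1],[0,0,0,0,0,0,1]]'
cat > snap.py <<'E'
import sys
from h import *
n=sys.argv[1]; p=imaging.camera_params("wrist"); im=imaging.snapshot("wrist"); cv2.imwrite(f"pics/{n}.png",im[:,:,::-1]); np.savez(f"pics/{n}.npz",**p)
E
python3 snap.py s1;  python3 -m pendant '[[-4,-1,0,0,0,0,1],[-4,-1,0,0,0,0,1],[0,0,0,0,0,0,1],[0,0,0,0,0,0,1]]'; python3 snap.py s2
python3 - <<'E'
import cv2,numpy as np
cv2.imwrite("pics/s12.png",cv2.resize(np.hstack([cv2.imread("pics/s1.png")[:270],cv2.imread("pics/s2.png")[:270]]),(800,169)))
cv2.imwrite("pics/s12v.png",cv2.resize(np.vstack([cv2.imread("pics/s1.png")[:270],cv2.imread("pics/s2.png")[:270]]),None,fx=1.1,fy=1.1))
E
```

```text
time: 11.2
tool_pos: [0.5914, -0.1355, 0.3195]
ee_rot: [-3.137, 0.001, 1.618]
wrist_force: [-0.8, 0.4, 0.3]
width: 0.092
finger_force: 0.0
time: 11.65
tool_pos: [0.5106, -0.1558, 0.3214]
ee_rot: [-3.141, 0.001, 1.616]
wrist_force: [0.0, 0.4, -0.2]
width: 0.0941
finger_force: 0.0
```

View pics/s12v.png

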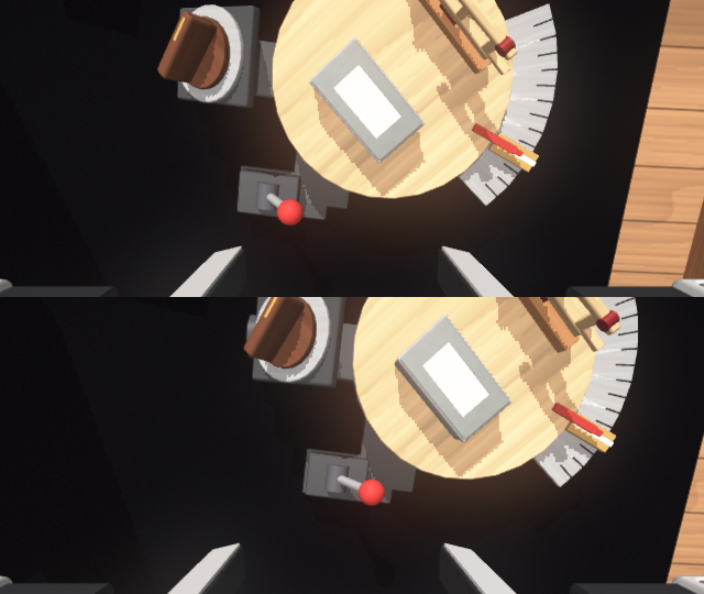

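Both views show the grey tin with its white label at view pixels (367,102) and (454,379), the lever over with its ball by (290,212), and the needle over the mark at (505,145). I'll triangulate the label corners, the seat centre and the pointer against the mark.

```bash
cat >> h.py <<'E'
def label(n,guess,thr=(0,0,205),smax=40):
    im=cv2.imread(f"pics/{n}.png"); hsv=cv2.cvtColor(im,cv2.COLOR_BGR2HSV)
    m=cv2.inRange(hsv,np.array(thr),np.array([180,smax,255])); m=cv2.morphologyEx(m,cv2.MORPH_OPEN,np.ones((3,3)))
    cs,_=cv2.findContours(m,cv2.RETR_EXTERNAL,cv2.CHAIN_APPROX_NONE); cs=[c for c in cs if cv2.contourArea(c)>150]
    c=min(cs,key=lambda c:np.hypot(*(np.array(cv2.minAreaRect(c)[0])-guess)))
    r=cv2.approxPolyDP(cv2.convexHull(c),.05*cv2.arcLength(c,True),True)[:,0].astype(float)
    M=cv2.moments(c); return np.array([M["m10"]/M["m00"],M["m01"]/M["m00"]]),r,cv2.contourArea(c)
def rectpose(p,corn,z):
    q=np.array([atz(p,c,z)[:2] for c in corn]); e=[q[1]-q[0],q[2]-q[1],q[2]-q[3],q[3]-q[0]]
    a,b=(e[0]+e[2])/2,(e[1]+e[3])/2; L=a if np.hypot(*a)>np.hypot(*b) else b
    return q.mean(0),(np.arctan2(L[1],L[0])+np.pi/2)%np.pi-np.pi/2,np.hypot(*a),np.hypot(*b)
E
python3 - <<'E'
from h import *
P={n:dict(np.load(f"pics/{n}.npz")) for n in("s1","s2")}
L={n:label(n,g) for n,g in(("s1",(333,93)),("s2",(412,75)))}
for n in L:
    print(n,L[n][0].round(1),len(L[n][1]),L[n][2]); print([np.round(x,4) for x in rectpose(P[n],L[n][1],.109)], atz(P[n],L[n][0],.109))
X,r=tri([(P[n],L[n][0]) for n in L]); print("seat",X,r)
# ball, pointer
for n,g in(("s1",(264,192)),("s2",(338,178))):
    im=cv2.imread(f"pics/{n}.png")[:,:,::-1].copy()
    for c in blobs(im,*RED,amin=20):
        q=c[:,0].mean(0); print(n,"red",q.round(1),"z.08",atz(P[n],q,.08).round(4),"z.102",atz(P[n],q,.102).round(4))
d=X[:2]-V[:2]; print("radius from axis",np.hypot(*d))
E
python3 -c "
from chk import *
for n in('s1','s2'): prof(cv2.imread(f'pics/{n}.png')[:,:,::-1].copy(),dict(np.load(f'pics/{n}.npz')))"
```

```text
s1 [333.2  91.9] 4 1882.5
[array([ 0.6089, -0.0494]), np.float64(-0.7644), np.float64(0.0584), np.float64(0.0289)] [ 0.60840263 -0.0487879   0.109     ]
s2 [413.6  74.7] 4 1925.0
[array([ 0.609, -0.049]), np.float64(-0.7687), np.float64(0.0593), np.float64(0.0286)] [ 0.60865504 -0.04877802  0.109     ]
seat [ 0.60834634 -0.04887227  0.11012545] [np.float64(2.5372755822946738e-05), np.float64(2.5372755822967958e-05)]
s1 red [263.4 192.9] z.08 [ 0.5359 -0.164   0.08  ] z.102 [ 0.5387 -0.1589  0.102 ]
s1 red [452.  127.3] z.08 [ 0.7446 -0.0788  0.08  ] z.102 [ 0.7361 -0.0782  0.102 ]
s1 red [458.4  42. ] z.08 [0.7391 0.0097 0.08  ] z.102 [0.7309 0.0055 0.102 ]
s1 red [179.2  31.8] z.08 [0.4441 0.0058 0.08  ] z.102 [0.4518 0.0018 0.102 ]
s1 red [406.4  13. ] z.08 [0.6811 0.0352 0.08  ] z.102 [0.676  0.0295 0.102 ]
s2 red [337.4 177.5] z.08 [ 0.5411 -0.1625  0.08  ] z.102 [ 0.5392 -0.1586  0.102 ]
s2 red [524.7 111.4] z.08 [ 0.7441 -0.0787  0.08  ] z.102 [ 0.7313 -0.0792  0.102 ]
s2 red [239.7  45.3] z.08 [ 0.428  -0.0245  0.08  ] z.102 [ 0.4322 -0.028   0.102 ]
s2 red [552.2  21.6] z.08 [0.7561 0.0138 0.08  ] z.102 [0.7427 0.0083 0.102 ]
s2 red [255.7  20.8] z.08 [4.448e-01 3.000e-04 8.000e-02] z.102 [ 0.4481 -0.0045  0.102 ]
radius from axis 0.034388925269685545
0.13 brass [-0.52 -0.36] -0.44 ptr -0.437
0.14 brass [-0.505 -0.37 ] -0.437 ptr -0.438
0.15 brass [-0.5   -0.375] -0.437 ptr -0.433
0.16 brass [-0.5  -0.38] -0.44 ptr 0.0
0.13 brass [-0.51 -0.36] -0.435 ptr -0.437
0.14 brass [-0.505 -0.37 ] -0.437 ptr -0.438
0.15 brass [-0.5   -0.375] -0.437 ptr -0.434
0.16 brass [-0.5  -0.38] -0.44 ptr 0.0
```

Seat at (0.6085, -0.0489), height 0.110, angle -0.767 rad; it lies 34.4 mm from the axis, as it should, and the wrist views also put the pointer on the mark. Next, the tins.

```bash
python3 -m pendant '[[0.36,4.15,0,0,0,7.95,1],[0.36,4.15,0,0,0,7.95,1],[0.36,4.15,0,0,0,7.95,1],[0.36,4.15,0,0,0,7.95,1],[0.36,4.15,0,0,0,7.95,1],[0.36,4.15,0,0,0,7.95,1],[0.36,4.15,0,0,0,7.95,1],[0.36,4.15,0,0,0,7.95,1]]'; python3 -m pendant '[[0.36,4.15,0,0,0,7.95,1],[0.36,4.15,0,0,0,7.95,1],[0.36,4.15,0,0,0,7.95,1],[0,0,0,0,0,0,1],[0,0,0,0,0,0,1]]'
python3 snap.py b1;  python3 -m pendant '[[-3,-3,0,0,0,0,1],[-3,-3,0,0,0,0,1],[0,0,0,0,0,0,1],[0,0,0,0,0,0,1]]'; python3 snap.py b2
cat > tins.py <<'E'
import sys
from h import *
ns=sys.argv[1:]; P={n:dict(np.load(f"pics/{n}.npz")) for n in ns}
for nm,g,h in(("blue",(.524,.252,.034),.034),("red",(.47,.411,.034),.034)):
    L={n:label(n,proj(P[n],g)) for n in ns}
    for n in ns: print(nm,n,L[n][0].round(1),len(L[n][1]),[np.round(x,4) for x in rectpose(P[n],L[n][1],h)],"cen",atz(P[n],L[n][0],h).round(4))
    if len(ns)>1: print(nm,"tri",*tri([(P[n],L[n][0]) for n in ns]))
E
python3 tins.py b1 b2
python3 -c "
import cv2,numpy as np
cv2.imwrite('pics/b12.png',np.vstack([cv2.imread('pics/b1.png')[:270],cv2.imread('pics/b2.png')[:270]]))"
```

```text
time: 12.5
tool_pos: [0.5412, 0.1789, 0.3208]
ee_rot: [-3.14, 0.001, 2.734]
wrist_force: [0.5, -0.8, -0.9]
width: 0.0939
finger_force: 0.0
time: 13.0
tool_pos: [0.5517, 0.3023, 0.3199]
ee_rot: [-3.139, -0.0, -3.139]
wrist_force: [0.1, -0.2, 0.5]
width: 0.0938
finger_force: 0.0
time: 13.45
tool_pos: [0.4915, 0.2395, 0.3224]
ee_rot: [-3.141, 0.004, 3.14]
wrist_force: [-0.3, 0.1, -0.3]
width: 0.0941
finger_force: 0.0
blue b1 [271.  143.1] 4 [array([0.523 , 0.2522]), np.float64(0.2425), np.float64(0.0578), np.float64(0.0285)] cen [0.5227 0.2522 0.034 ]
blue b2 [320.2 188.8] 4 [array([0.5235, 0.2525]), np.float64(0.2397), np.float64(0.059), np.float64(0.0287)] cen [0.5228 0.2523 0.034 ]
blue tri [0.52266372 0.25231991 0.03483311] [np.float64(6.814436313982748e-06), np.float64(6.814436313906976e-06)]
red b1 [403.9  99.3] 4 [array([0.4697, 0.4155]), np.float64(0.1783), np.float64(0.0587), np.float64(0.0288)] cen [0.4691 0.4156 0.034 ]
red b2 [449.5 147.3] 4 [array([0.4698, 0.4161]), np.float64(0.1888), np.float64(0.0578), np.float64(0.0285)] cen [0.4692 0.4157 0.034 ]
red tri [0.469075   0.4153717  0.03488857] [np.float64(2.116251100218158e-05), np.float64(2.116251100231043e-05)]
```

View pics/b12.png

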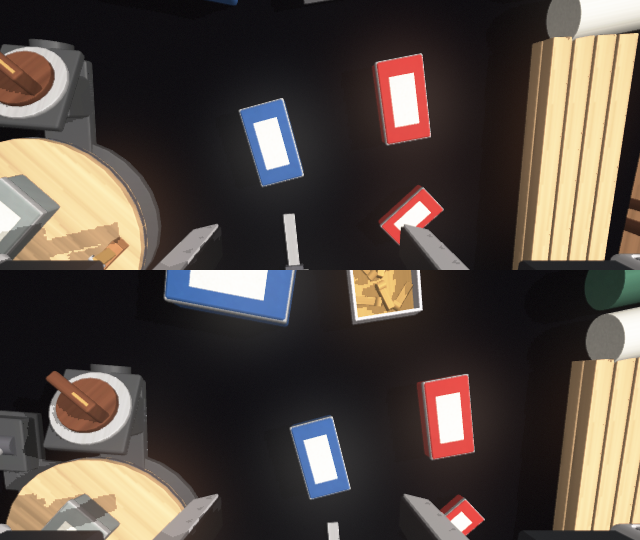

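Both job tins show in both views, blue at (271,143)/(320,189) and large red at (404,99)/(450,147), lid height 0.035 m, which checks. Approach the blue tin.

```bash
python3 - <<'E'
from h import *
go([.5228,.2523,.10],down(np.pi+.241),"above")
E
```

```text
above d cm [  3.07   1.21 -22.22] rot deg [-1.000e-02  2.100e-01  1.384e+01] at [0.4921 0.2402 0.3222] [-3.141  0.004  3.141] w 0.0941 f [ 1.2 -0.1 -0.2] t 13.5 q [ 0.35  0.08  1.17 -0.    1.89 -1.22]
```

```bash
python3 -m pendant '[[0.51,0.2,-3.7,0,0,2.31,1],[0.51,0.2,-3.7,0,0,2.31,1],[0.51,0.2,-3.7,0,0,2.31,1],[0.51,0.2,-3.7,0,0,2.31,1],[0.51,0.2,-3.7,0,0,2.31,1],[0.51,0.2,-3.7,0,0,2.31,1],[0,0,0,0,0,0,1],[0,0,0,0,0,0,1]]'; python3 - <<'E'
from h import *
go([.5228,.2523,.015],down(np.pi+.241),"grasp")
E
```

```text
time: 14.3
tool_pos: [0.5226, 0.2531, 0.0991]
ee_rot: [-3.14, 0.0, -2.899]
wrist_force: [-0.2, 0.2, 0.7]
width: 0.0939
finger_force: 0.0
grasp d cm [ 0.02 -0.08 -8.41] rot deg [ 0.07  0.02 -0.09] at [0.5226 0.2531 0.0991] [-3.14   0.    -2.899] w 0.0939 f [-0.2  0.2  0.7] t 14.3 q [ 0.35  0.21  1.47 -0.    1.46 -1.46]
```

```bash
python3 -m pendant '[[0,-0.08,-3,0,0,0,1],[0,0,-3,0,0,0,1],[0,0,-2.4,0,0,0,1],[0,0,0,0,0,0,1],[0,0,0,0,0,0,0.55],[0,0,0,0,0,0,0.55],[0,0,0,0,0,0,0.5],[0,0,0,0,0,0,0.4]]'; python3 -m pendant '[[0,0,0,0,0,0,0.3],[0,0,0,0,0,0,0.3],[0,0,0,0,0,0,0.3],[0,0,1,0,0,0,0.3],[0,0,3,0,0,0,0.3],[0,0,4,0,0,0,0.3],[0,0,4,0,0,0,0.3],[0,0,4,0,0,0,0.3]]'; python3 - <<'E'
from h import *
go([.6085,-.0489,.20],down(np.pi-.767),"above seat")
E
```

```text
time: 15.1
tool_pos: [0.5232, 0.2526, 0.017]
ee_rot: [-3.141, 0.004, -2.898]
wrist_force: [-0.1, 0.8, 0.3]
width: 0.0655
finger_force: 0.0
time: 15.9
tool_pos: [0.5211, 0.252, 0.1757]
ee_rot: [-3.14, -0.001, -2.898]
wrist_force: [1.4, -0.1, -4.2]
width: 0.0557
finger_force: 29.9
above seat d cm [  8.74 -30.09   2.43] rot deg [ 4.000e-02 -1.000e-01 -5.791e+01] at [0.5211 0.252  0.1757] [-3.140e+00 -1.000e-03 -2.898e+00] w 0.0557 f [ 1.4 -0.1 -4.2] t 15.9 q [ 0.35  0.16  1.37 -0.    1.61 -1.46]
```

```bash
python3 -m pendant '[[0.5,-1.5,3,0,0,-6,0.3],[0.9,-2.5,3,0,0,-6,0.3],[1,-3.5,1,0,0,-6,0.3],[1.1,-3.8,0,0,0,-6,0.3],[1.1,-3.8,0,0,0,-6,0.3],[1.1,-3.8,0,0,0,-6,0.3],[1.1,-3.8,0,0,0,-6,0.3],[1,-3.7,0,0,0,-6,0.3]]';  python3 -m pendant '[[0.94,-3.5,0,0,0,-6,0.3],[0,0,0,0,0,-3.91,0.3],[0,0,0,0,0,0,0.3],[0,0,0,0,0,0,0.3],[0,0,0,0,0,0,0.3]]'; python3 - <<'E'
from h import *
go([.6085,-.0489,.1255],down(np.pi-.767),"seat")
E
```

```text
time: 16.7
tool_pos: [0.5998, -0.0132, 0.2441]
ee_rot: [-3.14, -0.001, 2.543]
wrist_force: [-0.5, -0.6, -3.3]
width: 0.0559
finger_force: 29.9
time: 17.2
tool_pos: [0.6092, -0.0459, 0.245]
ee_rot: [-3.14, 0.001, 2.377]
wrist_force: [-0.3, 0.8, -2.6]
width: 0.0555
finger_force: 29.9
seat d cm [ -0.07  -0.3  -11.95] rot deg [ 0.08 -0.03 -0.12] at [ 0.6092 -0.0459  0.245 ] [-3.140e+00  1.000e-03  2.377e+00] w 0.0555 f [-0.3  0.8 -2.6] t 17.2 q [-0.17  0.22  1.16 -0.    1.76 -0.97]
```

```bash
python3 -m pendant '[[-0.07,-0.3,-3,0,0,0,0.3],[0,0,-3,0,0,0,0.3],[0,0,-2.5,0,0,0,0.3],[0,0,-1.5,0,0,0,0.3],[0,0,-1,0,0,0,0.3],[0,0,0,0,0,0,0.3],[0,0,0,0,0,0,0.3]]'; python3 - <<'E'
from h import *
go([.6085,-.0489,.125],down(np.pi-.767),"seat")
E
```

```text
time: 17.9
tool_pos: [0.6095, -0.0497, 0.1365]
ee_rot: [-3.142, 0.003, 2.375]
wrist_force: [0.5, 0.5, -2.7]
width: 0.0559
finger_force: 29.9
seat d cm [-0.1   0.08 -1.15] rot deg [ 0.12  0.12 -0.02] at [ 0.6095 -0.0497  0.1365] [-3.142e+00  3.000e-03  2.375e+00] w 0.0559 f [ 0.5  0.5 -2.7] t 17.9 q [-0.17  0.25  1.34 -0.    1.55 -0.98]
```

```bash
python3 -m pendant '[[-0.05,0.04,-0.5,0,0,0,0.3],[0,0,-0.3,0,0,0,0.3],[0,0,0,0,0,0,0.3]]';python3 -m pendant '[[0,0,-0.15,0,0,0,0.3],[0,0,0,0,0,0,0.3]]';python3 -m pendant '[[0,0,-0.1,0,0,0,0.3],[0,0,0,0,0,0,0.3]]'
```

```text
time: 18.2
tool_pos: [0.6082, -0.0494, 0.1271]
ee_rot: [-3.14, 0.001, 2.374]
wrist_force: [0.4, -0.0, -3.5]
width: 0.0559
finger_force: 29.9
time: 18.4
tool_pos: [0.6083, -0.0495, 0.1256]
ee_rot: [-3.14, 0.001, 2.374]
wrist_force: [-0.3, 0.5, -3.7]
width: 0.0558
finger_force: 29.9
time: 18.6
tool_pos: [0.6085, -0.0495, 0.125]
ee_rot: [-3.141, 0.002, 2.374]
wrist_force: [-0.0, -0.6, -2.6]
width: 0.0559
finger_force: 29.9
```

```bash
for i in 1; do python3 -m pendant '[[0,0,-0.1,0,0,0,0.3],[0,0,0,0,0,0,0.3]]'; python3 -m pendant '[[0,0,-0.1,0,0,0,0.3],[0,0,0,0,0,0,0.3]]'; done | grep -E "pos|force"
```

```text
tool_pos: [0.6085, -0.0495, 0.125]
wrist_force: [-2.9, -0.0, 3.6]
finger_force: 29.9
tool_pos: [0.6085, -0.0495, 0.125]
wrist_force: [-3.1, 0.8, 7.3]
finger_force: 29.9
```

```bash
python3 -m pendant '[[0,0,0.15,0,0,0,0.3],[0,0,0,0,0,0,0.7],[0,0,0,0,0,0,0.9],[0,0,0,0,0,0,1],[0,0,0,0,0,0,1],[0,0,3,0,0,0,1],[0,0,4,0,0,0,1],[0,0,4,0,0,0,1]]'; python3 - <<'E'
from h import *
o=robot.get_obs(); go([.55,.30,.32],down(np.pi),"view")
z=Ro.from_euler("xyz",o["ee_rot"]).as_matrix(); print(z.round(2).tolist())
E
```

```text
time: 19.8
tool_pos: [0.608, -0.0494, 0.2345]
ee_rot: [-3.139, -0.0, 2.374]
wrist_force: [-0.2, -0.4, 0.1]
width: 0.094
finger_force: 0.0
view d cm [-5.8  34.94  8.55] rot deg [ 0.12 -0.06 43.96] at [ 0.608  -0.0494  0.2345] [-3.139 -0.     2.374] w 0.094 f [-0.2 -0.4  0.1] t 19.8 q [-0.17  0.22  1.18 -0.    1.74 -0.98]
[[-0.72, 0.69, -0.0], [0.69, 0.72, -0.0], [0.0, -0.0, -1.0]]
```

```bash
python3 -m pendant '[[1,-1,3,0,0,0,1],[2,-2,3,0,0,0,1],[2,-2,3,0,0,0,1],[0,0,0,0,0,0,1],[0,0,0,0,0,0,1]]'|grep pos; python3 snap.py p1; python3 -m pendant '[[-3,-3,0,0,0,0,1],[-2,-2,0,0,0,0,1],[0,0,0,0,0,0,1],[0,0,0,0,0,0,1]]'|grep pos; python3 snap.py p2
cat > stack.py <<'E'
import sys
from h import *
h=float(sys.argv[1]); ns=sys.argv[2:]; P={n:dict(np.load(f"pics/{n}.npz")) for n in ns}; S=np.array([.6085,-.0489,h])
L={n:label(n,proj(P[n],S)) for n in ns}
for n in ns: print(n,L[n][0].round(1),proj(P[n],S).round(1),len(L[n][1]),[np.round(x,4) for x in rectpose(P[n],L[n][1],h)],"cen",atz(P[n],L[n][0],h).round(4))
print("tri",*tri([(P[n],L[n][0]) for n in ns]))
from chk import prof
for n in ns: prof(cv2.imread(f'pics/{n}.png')[:,:,::-1].copy(),P[n])
E
python3 stack.py .144 p1 p2
```

```text
tool_pos: [0.6587, -0.0997, 0.3238]
tool_pos: [0.6074, -0.1486, 0.3232]
p1 [312.1 107.3] [313.2 107. ] 4 [array([ 0.6085, -0.0505]), np.float64(-0.7498), np.float64(0.0585), np.float64(0.0292)] cen [ 0.608  -0.0499  0.144 ]
p2 [387.2 111.3] [388.5 110.7] 4 [array([ 0.6085, -0.0508]), np.float64(-0.7492), np.float64(0.0587), np.float64(0.0292)] cen [ 0.608  -0.0502  0.144 ]
tri [ 0.6081087  -0.04993605  0.14292707] [np.float64(0.00010762509497034001), np.float64(0.00010762509497048116)]
0.13 brass [-0.515 -0.36 ] -0.437 ptr -0.437
0.14 brass [-0.51  -0.365] -0.437 ptr -0.437
0.15 brass [-0.505 -0.37 ] -0.437 ptr -0.436
0.16 brass [-0.505 -0.38 ] -0.442 ptr 0.0
0.13 brass [-0.51 -0.36] -0.435 ptr -0.437
0.14 brass [-0.505 -0.37 ] -0.437 ptr -0.437
0.15 brass [-0.465 -0.375] -0.42 ptr -0.434
0.16 brass [-0.42 -0.38] -0.4 ptr 0.0
```

The blue tin is 1.1 mm and 0.02 rad off the seat, and the pointer is still on the mark. Now the red tin.

```bash
python3 -m pendant '[[-1,4,0,0,0,3.9,1],[-1,4,0,0,0,3.9,1],[-1,4,0,0,0,3.9,1],[-1,4,0,0,0,3.9,1],[-1,4,0,0,0,3.9,1],[-1,4,0,0,0,3.9,1],[-1,4,0,0,0,3.9,1],[-1,4,0,0,0,3.9,1]]'|grep pos;  python3 -m pendant '[[-1,4,0,0,0,3.9,1],[-1,4,0,0,0,3.9,1],[-1,4,-3,0,0,3.9,1],[-1,4,-4,0,0,3.9,1],[-1,4,-5,0,0,3.9,1],[-0.8,4.4,-5,0,0,3.9,1],[0,0,-4,0,0,0,1],[0,0,0,0,0,0,1]]'|grep pos; python3 -m pendant '[[0,0,0,0,0,0,1],[0,0,0,0,0,0,1]]'; python3 - <<'E'
from h import *
go([.469,.4156,.015],down(np.pi+.183),"grasp")
E
```

```text
tool_pos: [0.5273, 0.1736, 0.3235]
tool_pos: [0.4708, 0.3877, 0.1353]
time: 22.6
tool_pos: [0.4775, 0.3891, 0.1473]
ee_rot: [3.141, 0.006, -2.956]
wrist_force: [-0.0, 0.2, 0.5]
width: 0.0937
finger_force: 0.0
grasp d cm [ -0.85   2.65 -13.23] rot deg [-0.1   0.32 -0.15] at [0.4775 0.3891 0.1473] [ 3.141  0.006 -2.956] w 0.0937 f [-0.   0.2  0.5] t 22.6 q [ 0.59  0.25  1.32 -0.    1.57 -1.16]
```

```bash
python3 -m pendant '[[-0.4,1.3,-2,0,0,0,1],[-0.45,1.35,-3,0,0,0,1],[0,0,0,0,0,0,1],[0,0,0,0,0,0,1]]'|grep pos; python3 - <<'E'
from h import *
go([.469,.4156,.015],down(np.pi+.183),"grasp")
E
```

```text
tool_pos: [0.4687, 0.4147, 0.0963]
grasp d cm [ 0.03  0.09 -8.13] rot deg [-0.    0.21 -0.14] at [0.4687 0.4147 0.0963] [-3.141  0.004 -2.956] w 0.0942 f [ 0.5 -0.9  0.2] t 23.0 q [ 0.64  0.3   1.36 -0.    1.48 -1.12]
```

```bash
python3 -m pendant '[[0,0.08,-3,0,0,0,1],[0,0,-3,0,0,0,1],[0,0,-2.1,0,0,0,1],[0,0,0,0,0,0,1],[0,0,0,0,0,0,0.55],[0,0,0,0,0,0,0.55],[0,0,0,0,0,0,0.5],[0,0,0,0,0,0,0.4]]'; python3 -m pendant '[[0,0,0,0,0,0,0.3],[0,0,0,0,0,0,0.3],[0,0,0,0,0,0,0.3],[0,0,1,0,0,0,0.3],[0,0,3,0,0,0,0.3],[0,0,4,0,0,0,0.3],[0,0,4,0,0,0,0.3],[0,0,4,0,0,0,0.3]]'; python3 - <<'E'
from h import *
go([.6082,-.0499,.26],down(np.pi-.758),"above")
E
```

```text
time: 23.8
tool_pos: [0.4683, 0.416, 0.0146]
ee_rot: [-3.141, 0.003, -2.956]
wrist_force: [0.3, -0.1, -0.6]
width: 0.0654
finger_force: 0.0
time: 24.6
tool_pos: [0.4666, 0.4154, 0.1732]
ee_rot: [-3.14, -0.002, -2.955]
wrist_force: [0.8, 0.9, -4.5]
width: 0.0553
finger_force: 30.0
above d cm [ 14.16 -46.53   8.68] rot deg [  0.07  -0.12 -54.1 ] at [0.4666 0.4154 0.1732] [-3.140e+00 -2.000e-03 -2.955e+00] w 0.0553 f [ 0.8  0.9 -4.5] t 24.6 q [ 0.64  0.27  1.25 -0.    1.63 -1.12]
```

```bash
python3 -m pendant '[[0.5,-2,3,0,0,-3.5,0.3],[1,-3,3,0,0,-3.9,0.3],[1,-3.3,2.7,0,0,-3.9,0.3],[1,-3.3,0,0,0,-3.9,0.3],[1,-3.3,0,0,0,-3.9,0.3],[1,-3.3,0,0,0,-3.9,0.3],[1,-3.3,0,0,0,-3.9,0.3],[1,-3.3,0,0,0,-3.9,0.3]]'|grep pos;  python3 -m pendant '[[1,-3.3,0,0,0,-3.9,0.3],[1,-3.3,0,0,0,-3.9,0.3],[1,-3.3,0,0,0,-3.9,0.3],[1.1,-3.3,0,0,0,-3.9,0.3],[1.2,-3.3,0,0,0,-3.9,0.3],[1.2,-3.3,0,0,0,-3.85,0.3],[0,0,0,0,0,0,0.3],[0,0,0,0,0,0,0.3]]'; python3 -m pendant '[[0,0,0,0,0,0,0.3]]'|grep pos; python3 - <<'E'
from h import *
go([.6082,-.0499,.159],down(np.pi-.758),"above")
E
```

```text
tool_pos: [0.5422, 0.1666, 0.259]
time: 26.2
tool_pos: [0.6073, -0.0307, 0.2586]
ee_rot: [-3.139, -0.002, 2.381]
wrist_force: [-0.4, 0.4, -4.4]
width: 0.0559
finger_force: 30.0
tool_pos: [0.6072, -0.0294, 0.2595]
above d cm [  0.1   -2.05 -10.05] rot deg [ 0.04 -0.08 -0.  ] at [ 0.6072 -0.0294  0.2595] [-3.140e+00 -1.000e-03  2.384e+00] w 0.0556 f [-0.4  0.7 -2.8] t 26.3 q [-0.14  0.22  1.14 -0.    1.79 -0.95]
```

```bash
python3 -m pendant '[[0.1,-1,0,0,0,0,0.3],[0,-1.05,0,0,0,0,0.3],[0,0,-3,0,0,0,0.3],[0,0,-3,0,0,0,0.3],[0,0,-2,0,0,0,0.3],[0,0,-1.2,0,0,0,0.3],[0,0,0,0,0,0,0.3],[0,0,0,0,0,0,0.3]]'; python3 - <<'E'
from h import *
go([.6082,-.0499,.159],down(np.pi-.758),"above")
E
```

```text
time: 27.1
tool_pos: [0.6092, -0.0512, 0.1692]
ee_rot: [-3.141, 0.003, 2.382]
wrist_force: [0.4, 0.4, -4.6]
width: 0.0563
finger_force: 30.0
above d cm [-0.1   0.13 -1.02] rot deg [0.12 0.09 0.07] at [ 0.6092 -0.0512  0.1692] [-3.141e+00  3.000e-03  2.382e+00] w 0.0563 f [ 0.4  0.4 -4.6] t 27.1 q [-0.18  0.24  1.3  -0.    1.61 -0.99]
```

```bash
python3 -m pendant '[[-0.06,0.08,-0.5,0,0,0,0.3],[0,0,-0.25,0,0,0,0.3],[0,0,0,0,0,0,0.3]]'|grep -E "pos|force";python3 -m pendant '[[0,0,-0.1,0,0,0,0.3],[0,0,0,0,0,0,0.3]]'|grep -E "pos|force"; python3 -m pendant '[[0,0,-0.1,0,0,0,0.3],[0,0,0,0,0,0,0.3]]'|grep -E "pos|force"
```

```text
tool_pos: [0.6081, -0.0501, 0.1608]
wrist_force: [-1.4, -0.4, -4.9]
finger_force: 30.0
tool_pos: [0.6081, -0.0501, 0.1597]
wrist_force: [-1.7, -0.7, -4.0]
finger_force: 30.0
tool_pos: [0.608, -0.0502, 0.1585]
wrist_force: [-0.5, -1.5, -3.7]
finger_force: 30.0
```

```bash
python3 -m pendant '[[0,0,-0.07,0,0,0,0.3],[0,0,0,0,0,0,0.3]]'|grep -E "pos|force";python3 -m pendant '[[0,0,-0.07,0,0,0,0.3],[0,0,0,0,0,0,0.3]]'|grep -E "pos|force"
```

```text
tool_pos: [0.608, -0.0501, 0.1578]
wrist_force: [-0.5, 0.3, -4.0]
finger_force: 30.0
tool_pos: [0.608, -0.0502, 0.1571]
wrist_force: [0.0, 0.2, -3.7]
finger_force: 30.0
```

```bash
python3 -m pendant '[[0,0,-0.07,0,0,0,0.3],[0,0,0,0,0,0,0.3]]'|grep -E "pos|wrist_f";python3 -m pendant '[[0,0,-0.07,0,0,0,0.3],[0,0,0,0,0,0,0.3]]'|grep -E "pos|wrist_f"
```

```text
tool_pos: [0.6081, -0.0502, 0.1568]
wrist_force: [-0.1, 0.2, -2.9]
tool_pos: [0.6081, -0.0502, 0.1568]
wrist_force: [-1.5, 0.2, -0.6]
```

Contact: z has stopped at 0.1568 and the weight is coming off. Release and rise.

```bash
python3 -m pendant '[[0,0,0,0,0,0,0.3],[0,0,0,0,0,0,0.7],[0,0,0,0,0,0,0.9],[0,0,0,0,0,0,1],[0,0,0,0,0,0,1],[0,0,3,0,0,0,1],[0,0,4,0,0,0,1],[0,0,4,0,0,0,1]]'; python3 -m pendant '[[1,-1,2,0,0,0,1],[2,-2,2,0,0,0,1],[2,-2,2,0,0,0,1],[0,0,0,0,0,0,1],[0,0,0,0,0,0,1]]'|grep pos; python3 snap.py r1; python3 -m pendant '[[-3,-3,0,0,0,0,1],[-2,-2,0,0,0,0,1],[0,0,0,0,0,0,1],[0,0,0,0,0,0,1]]'|grep pos; python3 snap.py r2; python3 stack.py .178 r1 r2
python3 -c "
from h import *
cv2.imwrite('pics/scene9.png',imaging.snapshot('scene')[:,:,::-1])"
```

```text
time: 29.4
tool_pos: [0.6077, -0.0501, 0.2663]
ee_rot: [-3.139, -0.0, 2.382]
wrist_force: [0.3, -0.1, 0.4]
width: 0.094
finger_force: 0.0
tool_pos: [0.6583, -0.1004, 0.3252]
tool_pos: [0.6073, -0.1493, 0.3258]
r1 [312.9 108.9] [315.1 106.4] 4 [array([ 0.6091, -0.0523]), np.float64(-0.7649), np.float64(0.0581), np.float64(0.0286)] cen [ 0.6087 -0.0516  0.178 ]
r2 [395.1 112.7] [397.5 110.5] 4 [array([ 0.6092, -0.0521]), np.float64(-0.7549), np.float64(0.0585), np.float64(0.0287)] cen [ 0.6085 -0.0516  0.178 ]
tri [ 0.60862515 -0.05157324  0.17749258] [np.float64(6.768438968739594e-05), np.float64(6.76843896874866e-05)]
0.13 brass [-0.515 -0.36 ] -0.437 ptr -0.437
0.14 brass [-0.51  -0.365] -0.437 ptr -0.437
0.15 brass [-0.51  -0.375] -0.442 ptr -0.436
0.16 brass [-0.505 -0.38 ] -0.442 ptr 0.0
0.13 brass [-0.51  -0.365] -0.437 ptr -0.436
0.14 brass [-0.505 -0.37 ] -0.437 ptr -0.437
0.15 brass [-0.465 -0.375] -0.42 ptr -0.434
0.16 brass [-0.42 -0.38] -0.4 ptr 0.0
```

View pics/r2.png

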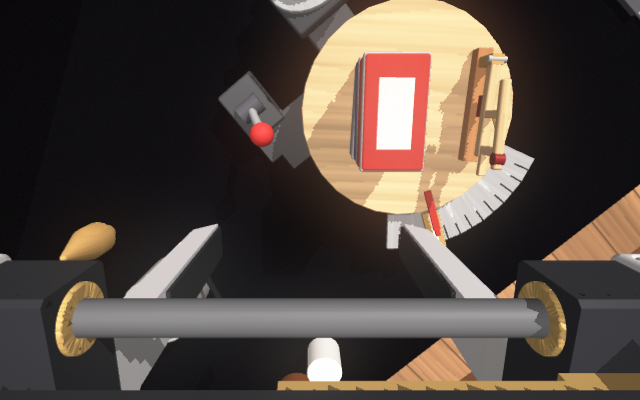

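The red tin at (395,113) sits squarely on the stack, about 2 mm off. The lever is over, with its ball at (262,134), the needle is on the mark at (433,215), and the gripper is clear of everything. Hand in.

```bash
python3 -c "
from bench import robot
print(robot.close_job())"
```

```text
the job is handed in; nothing more can be done
None
```

The job is handed in, but no verdict came back. By my last camera checks the pointer is within 1 mm of the mark, the clamp lever is fully over, and the blue and red tins are stacked on the grey tin within about 3 mm and 0.02 rad, with the gripper touching nothing.

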